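# Clamp the sieve nest in the shaker

### The arm

A 6-joint arm with a two-finger parallel gripper is mounted at the origin on the work surface; the furniture and walls round the work are solid. World frame = base frame: x ahead of the robot, y to its left, z up, the work surface at z = 0. Lengths are in mm, angles in rad, forces in N, time in s.
With the tool pointing down it reaches from about 350 to 975 mm from the base axis. Payload 7.1 kg.
Tool frame: the origin (TCP) lies at the very end of the fingers, on their centre line; the grasp point (between the pads) lies 19 mm behind it; z points along the fingers, y is the line along which they close (so a half turn about z gives the same grasp; the last joint's range is limited). The gripper opens to 88 mm and grips with 3 to 60 N. Pads are 20 mm wide; open, the fingers measure 115 mm over their backs; the gripper's body (75 mm by 178 mm) begins 61 mm behind the grasp point.
Start: joints at [1.263, 0.423, 1.63, -0, 1.089, -0.019], TCP at [177.97, 599.109, 222.675] pointing down, gripper open.
Joint ranges: [-3, 3], [-0.9, 2.11], [0.09, 2.58], [-1.31, 4.45], [0.11, 2.69], [-2.54, 2.54]. Speed limits (rad/s): [2.39, 2.39, 3.01, 3.14, 3.14, 3.14].

### API

Orientations are given as a unit quaternion [w, x, y, z].
In Python, from station import env gives the robot as it stands. Calls block until the motion is done:
- env.move_to(position, orientation): joint-space move of the TCP to a pose.
- env.line_to(position, rot=None, v=150, guard=None): straight line of the TCP; rot=None keeps the orientation; v is the mean speed in mm/s. With guard (N) it stops when the force on the tool has changed by that much, and returns True; else False.
- env.move_j(angles): joint-space move.
- env.command_gripper(opening): finger opening in mm; the grip force is fixed at half the most; returns when the fingers have stopped.
- env.sleep(seconds).
- env.ik(position, orientation): joint angles nearest the present ones, or None.
- env.observe(): the state.
- env.get_image(name): name is "scene" or "top"; returns (picture, depth): 420x560x3 uint8, red, green, blue; 420x560 float32, mm along the optical axis (not along the pixel's ray), 0 where there is no reading.
- env.calibration(name): a dict with "intrinsics" (3x3 intrinsics, pixels), "view" (4x4, takes a point from world to camera coordinates). Camera axes: x right, y up, looking along -z (the intrinsics and any distortion apply to the point x, -y, -z); pixel columns grow to the right and rows downward; lengths in mm; the calibration is good to about 2 mm. A picture is of the moment at which its call begins. calibration takes no time and is no camera call.
A pose or a line that the arm cannot do raises env.PlanningError and nothing moves.
- env.close_job(): hands the job in; it is judged then, once.
Trained networks look in the newest picture that a camera, given by its name, has taken for a name from the list of things; names that differ only in an ending like _2 or _b are one class to them, and where a whole thing is asked for, a point or a joint stands for the part that bears it (a point fixed in the world has none). Each returns a list of dicts, best first, with "p" (0 to 1); they miss things now and then, are a little off and sometimes report something else, mostly with a low value. They report only what shows in the picture. A call takes as long as a camera call. They do not tell look-alikes from the thing itself.
- env.find_in(camera, name): "box" ([left, top, right, bottom] in pixels, round what is visible of it).
- env.tip_of(camera, name): "pixel" ([column, row] in pixels: a listed point, or the origin of a listed thing).
The state is a dict: "time_s": time; "joint_positions": joint angles; "qvel": joint speeds; "effort": joint torques, N m; "eef_pos": TCP position; "tcp_rot": TCP orientation; "force": force on the tool from outside, world axes, zero at the start; "wrist_torque": the same for the moment, N m; "finger_gap": finger opening in mm; "grasp_force": force on a finger pad.
Only numpy, scipy, OpenCV 4.12 (cv2) and the standard library are available. Lean on these libraries where they do the work, as an engineer would, in place of code of your own. Each camera call takes 0.05 s, during which the arm holds its last target. There are 200 camera calls.

### The job

Get the sieve shaker ready to run: slide the closed nest of sieves back along the plate until it stands against both rubber locating pegs, then swing the blue clamp arm round until it stops over the nest. Finally wind the handwheel down, clockwise seen from above, until the clamp pad bears firmly on the lid of the nest and the wheel comes up tight; leave it clamped, and leave the other things on the bench alone.

Things in the scene. Friction and masses are not known exactly. Their poses are not given: they have to be found in the camera images.
- shaker: sieve shaker fixed to the bench: white housing 290 x 200 mm (x from -130 to +160 mm, y +-100 mm), on it a steel plate 270 x 160 mm whose top is 52 mm above the bench. Origin on the bench under the place where the nest belongs; +x points to the back, where the clamp column (26 mm thick) stands 120 mm behind the origin.
- nest_seat (a point): point on the plate's top, 52 mm above the bench, where the centre of the nest's underside is when the nest touches both locating pegs. The pegs are rubber-sleeved, 14 mm thick, 36 mm tall, centred 59 mm from this point, 50 degrees to either side of the shaker's +x.
- sieve_nest: closed nest of sieves, one piece 80 mm tall, 104 mm across at its beads (frames 100 mm): steel pan, two brass sieves, flat steel lid; 0.5 to 0.9 kg; loose, stands on the plate in front of its place. Origin at the centre of its underside, z up.
- column_axis (a point): point on the axis of the clamp column (the arm's vertical hinge), 195 mm above the bench at the arm's mid-height.
- clamp_arm (a joint): swing angle of the blue clamp arm about the column, rad: 0 = at its stop over the nest, arm pointing along the shaker's -x; grows as it swings away to the shaker's +y side: at angle q the arm points along (-cos q, +sin q) in the shaker's x, y. Friction holds it where it is left (about 6 N at the knob). The arm is 30 mm wide, 184 to 206 mm above the bench, and reaches 222 mm from the column.
- swing_knob (a point): middle of the upright black knob at the arm's free end, 205 mm from the column axis; knob 27 mm thick, from 232 to 285 mm above the bench; this point is at 260 mm.
- wheel_hub (a point): centre of the aluminium handwheel on the arm, 120 mm from the column axis; rim 102 mm across outside, 12 mm thick, with 3 spokes; the point is at rim mid-height and goes down as the wheel is wound.
- crank_mid (a point): middle of the upright red revolving crank grip on the wheel's rim, 45 mm from the wheel's axis; grip 19 mm thick and 42 mm tall, from 7 mm to 50 mm above the rim's mid-height; this point 28 mm above it.
- handwheel (a joint): angle of the handwheel, rad, grows clockwise seen from above; at 0 the crank lies on the wheel's side away from the column. Moderate friction (about 3 N at the crank).
- clamp_spindle (a joint): how far the spindle with its pad has been wound down, m: 12 mm for each turn of the wheel (0 to 0.040; the pad meets the nest's lid at about 0.030, is pressed with 15 N for each further mm, and comes up solid at about 0.033; the spindle stays where it is left).
- clamp_pad: round rubber-faced clamp pad, 48 mm across, under the arm on the wheel's axis; origin at the centre of its underside (162 mm above the bench when the spindle reads 0; the nest's lid is 132 mm above the bench). It does not turn and is sprung, giving 3 mm before it is solid.
- spare_sieves: two open brass sieves, stacked, 104 mm across, 52 mm tall; bystander. Origin at the centre of its underside.
- bottle_amber: amber bottle with black cap, 66 mm across, 135 mm tall; bystander. Origin under its centre.
- bottle_blue: clear bottle with blue cap, 56 mm across, 105 mm tall; bystander. Origin under its centre.
- lab_timer: small pale timer, 62 x 68 x 19 mm; bystander. Origin under its centre.
- tally_counter: hand tally counter, 63 x 71 x 29 mm; bystander. Origin under its centre.
There are look-alikes about, which are no part of the job. What is shaped like the sieve_nest but orange or turquoise is not meant.

How it is judged:
By the outcome, as a careful person would: the job done as asked, in the order asked, and still so for the second after the job is handed in, with the robot touching nothing.
It also fails if it takes over 72 s, if anything falls off the work surface, if the arm or the gripper's body presses on something with over 40 N, if the wrist force passes 120 N, or if a joint passes its speed limit or range.

## Working session

There is one attempt and no reset: what is moved stays moved. The work goes in short steps, each a Python script; the robot and the scene stay as the last script left them, time stands still between calls to the robot, and variables do not carry over. Pictures are saved under pics/ and viewed, at most 10 in all, crops included, and the job is handed in when it is done.

```bash
ls; mkdir -p pics
cat > h.py <<'E'
import numpy as np, cv2
from station import env
def snap(cam,fn=None):
    im,d=env.get_image(cam)
    if fn: cv2.imwrite('pics/'+fn,im[:,:,::-1])
    return im,d
def ray(cam,px):
    c=env.calibration(cam);K=np.array(c['intrinsics']);V=np.array(c['view'])
    r=np.linalg.inv(K)@[px[0],px[1],1.]; r=np.array([r[0],-r[1],-r[2]])
    return V,r
def at_z(cam,px,z):
    V,r=ray(cam,px);R=V[:3,:3];o=-R.T@V[:3,3];w=R.T@r
    return o+w*(z-o[2])/w[2]
def at_d(cam,px,d):
    V,r=ray(cam,px);return V[:3,:3].T@(r*d-V[:3,3])
def proj(cam,p):
    c=env.calibration(cam);K=np.array(c['intrinsics']);V=np.array(c['view'])
    q=V[:3,:3]@np.array(p)+V[:3,3];q=K@[q[0],-q[1],-q[2]];return q[:2]/q[2]
E
python3 - <<'E'
from h import *
np.set_printoptions(precision=1,suppress=True)
print(env.calibration('top').keys())
Z=dict(nest_seat=52,column_axis=195,swing_knob=260,sieve_nest=52,wheel_hub=215,crank_mid=243,clamp_pad=162,spare_sieves=0,bottle_amber=0,bottle_blue=0,lab_timer=0,tally_counter=0,shaker=0)
for cam in('top','scene'):
    snap(cam,cam+'0.png')
    for n,z in Z.items():
        for t in env.tip_of(cam,n)[:3]: print(cam,n,round(t['p'],2),np.array(t['pixel']),at_z(cam,t['pixel'],z))
E
```

```text
pics
dict_keys(['intrinsics', 'view'])
top nest_seat 0.84 [238.4 208. ] [556.5 -44.2  52. ]
top nest_seat 0.73 [369.3 260.5] [ 433.3 -360.6   52. ]
top column_axis 0.95 [240.2 147.9] [665.5 -57.6 195. ]
top column_axis 0.49 [140.1 184.8] [583.2 149.4 195. ]
top swing_knob 0.73 [138.3 181.2] [577.9 132.1 260. ]
top sieve_nest 0.95 [163.2 238.3] [480.9 134.   52. ]
top sieve_nest 0.93 [236.5 228.7] [506.1 -40.8  52. ]
top sieve_nest 0.87 [282.  304.7] [ 327.3 -152.2   52. ]
top wheel_hub 0.63 [179.2 167.1] [617.4  64.9 215. ]
top wheel_hub 0.39 [239.5 212.3] [525.4 -60.9 215. ]
top crank_mid 0.87 [152.9 154.9] [634.9 111.5 243. ]
top clamp_pad 0.74 [351.2 151.6] [ 670.1 -299.4  162. ]
top spare_sieves 0.84 [362.2 207.4] [ 569.1 -356.2    0. ]
top bottle_amber 0.57 [349.3 152.8] [ 712.1 -324.4    0. ]
top bottle_blue 0.88 [381.4 181.5] [ 637.3 -406.8    0. ]
top lab_timer 0.95 [335.4 275.5] [ 395.8 -286.5    0. ]
top lab_timer 0.27 [141.3 182. ] [627.6 209.9   0. ]
top tally_counter 0.8 [367.1 261.4] [ 431.8 -366.7    0. ]
top shaker 0.86 [240.4 209.8] [559.  -44.9   0. ]
scene nest_sea
[... 375 characters left out ...]
7.5  52. ]
scene sieve_nest 0.38 [151.6 191. ] [740.3 178.5  52. ]
scene wheel_hub 0.66 [188.  178.1] [639.   52.3 215. ]
scene crank_mid 0.98 [163.7 167.8] [655.1 100.6 243. ]
scene crank_mid 0.47 [240.2 254.3] [411.7 -43.6 243. ]
scene clamp_pad 0.71 [194.  204.5] [600.1  50.3 162. ]
scene spare_sieves 0.74 [355.  226.2] [ 564.4 -361.7    0. ]
scene bottle_amber 0.88 [333.2 186.9] [ 704.6 -334.8    0. ]
scene bottle_blue 0.71 [359.9 195.9] [ 660.3 -403.4    0. ]
scene lab_timer 0.97 [341.6 288.9] [ 393.5 -278.8    0. ]
scene lab_timer 0.4 [361.8 195.6] [ 660.4 -409.2    0. ]
scene tally_counter 0.64 [369.2 266.8] [ 440.1 -365.     0. ]
scene shaker 0.74 [371.9 268.4] [ 434.6 -370.6    0. ]
```

View pics/top0.png

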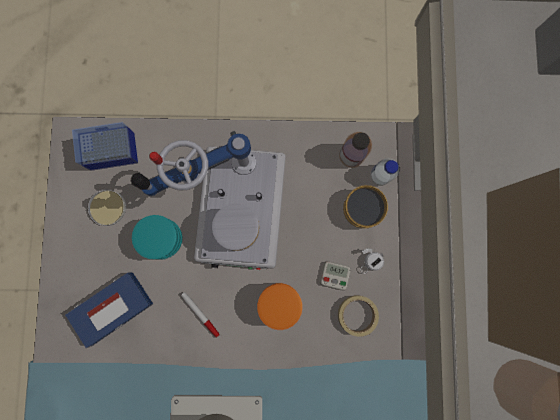

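View pics/scene0.png

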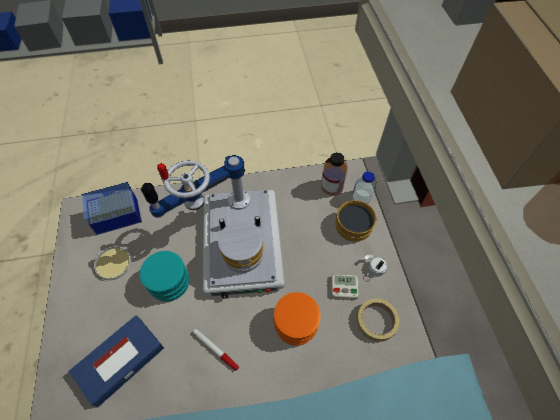

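The two pictures show the nest with the steel lid on the shaker plate at top (236,228). Its look-alikes are orange at (280,306) and turquoise at (157,238). The arm is swung to the left, with the knob at (139,181) and the red crank at (155,157). By the description I choose the steel one at (236,228), and I'll check it in a crop with point-cloud fits.

```bash
cat >> h.py <<'E'
def cloud(cam):
    im,d=env.get_image(cam);V=np.array(env.calibration(cam)['view']);K=np.array(env.calibration(cam)['intrinsics'])
    v,u=np.mgrid[0:420,0:560]
    P=np.stack([(u-K[0,2])/K[0,0]*d,-(v-K[1,2])/K[1,1]*d,-d],-1)
    P=(P-V[:3,3])@V[:3,:3]; P[d<=0]=np.nan
    return im,P
def circ(p):
    A=np.c_[2*p,np.ones(len(p))];s=np.linalg.lstsq(A,(p**2).sum(1),rcond=None)[0]
    return s[:2],np.sqrt(s[2]+s[:2]@s[:2])
E
python3 - <<'E'
from h import *
np.set_printoptions(precision=1,suppress=True)
out=[]
for cam in('top','scene'):
    im,P=cloud(cam);X,Y,Z=P[...,0],P[...,1],P[...,2]
    reg=(X>400)&(X<720)&(Y>-180)&(Y<80)
    m=reg&(abs(Z-52)<6); print(cam,'plate',m.sum(),np.median(Z[m]),cv2.minAreaRect(P[m][:,:2].astype(np.float32)))
    m=(X>440)&(X<620)&(Y>-110)&(Y<30)&(abs(Z-132)<6);q=P[m][:,:2].astype(np.float32)
    print('lid',m.sum(),np.median(Z[m]),cv2.minEnclosingCircle(q),q.mean(0))
    m=reg&(abs(Z-88)<6)&(X>555)&(X<640); q=P[m]
    for s in(1,-1):
        k=q[(q[:,1]+47)*s>0]; print('peg',len(k),k.mean(0) if len(k) else '')
    m=(abs(Z-260)<32)&(X>520)&(X<720)&(Y>-100)&(Y<180);
    f=im.astype(int);red=m&(f[...,0]>f[...,1]+60);print('red',red.sum(),P[red].mean(0),P[red].max(0),P[red].min(0))
    kn=(Z>225)&(Y>100)&(X<610)&(X>520)&(Y<170)&(f.sum(-1)<200);print('knob',kn.sum(),P[kn].mean(0),P[kn].max(0),P[kn].min(0))
    kn=(Z>275)&(Z<295)&(Y>100)&(X<610)&(X>520)&(Y<170);print('knobtop',kn.sum(),P[kn].mean(0))
    b=(f[...,2]>f[...,0]+35)&(Z>195)&(Z<215)&(X>540)&(X<720)&(Y>-100)&(Y<160)
    q=P[b];print('arm',len(q),cv2.minAreaRect(q[:,:2].astype(np.float32)))
    c=(X>640)&(X<710)&(Y>-90)&(Y<-20)&(Z>190);print('col',c.sum(),P[c].mean(0),P[c].max(0))
    w=(X>540)&(X<700)&(Y>-20)&(Y<150)&(Z>208)&(Z<240)&(f.min(-1)>110)
    print('wheel',w.sum(),np.median(Z[w]),cv2.minEnclosingCircle(P[w][:,:2].astype(np.float32)))
    cr=im[120:290,100:300] if cam=='top' else im[140:310,110:310]
    out.append(cv2.resize(cr,None,fx=2.9,fy=2.9,interpolation=3)[:,:,::-1])
    print(env.find_in(cam,'sieve_nest')[:3])
cv2.imwrite('pics/c1.png',out[0])
E
```

```text
top plate 4621 52.29581731206266 ((564.0252075195312, -45.827598571777344), (160.58848571777344, 269.6923828125), 85.5090560913086)
lid 1698 131.96190493286667 ((504.3687744140625, -43.973262786865234), 52.083824157714844) [504.2 -44.2]
peg 26 [590.   -3.7  89. ]
peg 27 [582.5 -93.   88.6]
red 56 [620.3  92.8 283.5] [629.1 103.1 292. ] [612.8  88.1 261.1]
knob 236 [575.1 124.9 273.5] [590.3 139.5 288.1] [564.6 115.7 234.6]
knobtop 160 [576.4 127.  282. ]
arm 706 ((620.9723510742188, 31.423057556152344), (44.383995056152344, 241.68695068359375), 28.961320877075195)
col 577 [663.6 -50.  211.4] [700.2 -20.4 224.3]
wheel 1 216.9927068818184 ((611.153564453125, 46.21006393432617), 9.999999747378752e-05)
[{'box': [134.2, 215.8, 179.7, 261.9], 'p': 0.96}, {'box': [258.3, 286.1, 300.7, 332.6], 'p': 0.64}, {'box': [209.5, 204.9, 260.4, 253.5], 'p': 0.59}]
scene plate 3443 52.9583399734853 ((564.3177490234375, -46.26275634765625), (161.19723510742188, 272.2829895019531), 85.38238525390625)
lid 1410 132.67585277597743 ((504.7556457519531, -45.409976959228516), 53.03295135498047) [501.9 -44.9]
peg 25 [588.2  -3.7  88.2]
peg 24 [581.6 -93.9  89.3]
red 85 [616.1  93.4 276.7] [640.7 101.9 292. ] [611.4  87.5 247.8]
knob 250 [571.3 125.3 267.5] [589.3 139.  288.2] [563.6 115.1 226.1]
knobtop 118 [574.3 126.7 282.3]
arm 736 ((619.5985717773438, 28.47161865234375), (56.83787155151367, 240.9227752685547), 32.201026916503906)
col 430 [659.6 -50.9 210.4] [701.1 -20.1 223.3]
wheel 3 216.82226388089697 ((614.4089965820312, 46.43656539916992), 7.187788486480713)
[{'box': [273.4, 289.5, 320.0, 344.0], 'p': 0.86}, {'box': [135.7, 254.2, 188.7, 301.1], 'p': 0.76}, {'box': [219.3, 217.8, 265.7, 272.6], 'p': 0.67}]
```

View pics/c1.png

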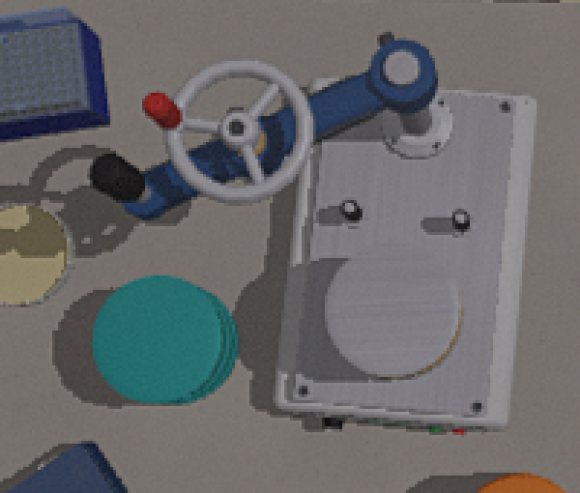

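The crop confirms the choice: steel lid and brass sieves at crop (393,311), in front of the two pegs. Next I push the nest back with both fingers spread.

```bash
cat >> h.py <<'E'
from scipy.spatial.transform import Rotation as Ro
YAW=-0.0785; XH=np.array([np.cos(YAW),np.sin(YAW),0]); YH=np.array([-np.sin(YAW),np.cos(YAW),0])
SEAT=np.array([548.,-45.3,0]); COL=SEAT+120*XH
def L(x,y,z): return SEAT+x*XH+y*YH+np.array([0,0,z])
def q(th):  # tool down, tool x along angle th (tool y = closing line perpendicular)
    c,s=np.cos(th),np.sin(th)
    o=Ro.from_matrix(np.array([[c,s,0],[s,-c,0],[0,0,-1]])).as_quat(); return o[[3,0,1,2]]
def st():
    o=env.observe();print('t',round(o['time_s'],2),'tcp',np.round(o['eef_pos'],1),'F',np.round(o['force'],1),'gap',round(o['finger_gap'],1),'gf',round(o['grasp_force'],1),'j',np.round(o['joint_positions'],2));return o
E
python3 - <<'E'
from h import *
o=st();print(o['tcp_rot'])
for th in(YAW,YAW+np.pi):
    print(th,env.ik(L(-140,0,68),q(th)),env.ik(L(0,-45,270),q(th)))
th=min((YAW,YAW+np.pi),key=lambda t:abs(env.ik(L(-140,0,68),q(t))[5]))
p=np.array(o['eef_pos']);env.line_to([p[0],p[1],400],v=300)
env.move_to(L(-140,0,380),q(th));env.command_gripper(60);st()
env.line_to(L(-130,0,68),v=250);st()
print(env.line_to(L(-100,0,68),v=80,guard=15))
print(env.line_to(L(-44,0,68),v=35,guard=12));st()
env.sleep(.2);st();snap('top','p1.png')
im,P=cloud('top')
E
```

```text
t 1.6 tcp [178.  599.1 222.7] F [ 0.3 -0.3  0.7] gap 87.9 gf 0.0 j [ 1.26  0.42  1.63 -0.    1.09 -0.02]
[4.42343829e-06 1.43893565e-01 9.89593170e-01 3.85364979e-06]
-0.0785 [-1.12872667e-01  4.01768635e-01  2.18515094e+00 -4.44089210e-16
  5.54673074e-01  1.53642366e+00] [-1.85669406e-01  2.62298682e-01  1.74834901e+00 -4.44089210e-16
  1.13094496e+00  1.46362692e+00]
3.063092653589793 [-1.12872667e-01  4.01768635e-01  2.18515094e+00 -4.44089210e-16
  5.54673074e-01 -1.60516899e+00] [-1.85669406e-01  2.62298682e-01  1.74834901e+00 -4.44089210e-16
  1.13094496e+00 -1.67796573e+00]
t 5.37 tcp [408.4 -34.3 380. ] F [0.7 0.  0.1] gap 59.9 gf 0.0 j [-0.11 -0.08  1.88  0.    1.35  1.54]
t 6.77 tcp [419.  -35.2  68.7] F [ 0.1  0.8 -0.2] gap 60.0 gf 0.0 j [-0.11  0.41  2.16 -0.    0.57  1.54]
False
True
t 7.79 tcp [451.3 -37.8  67.5] F [-0.6 -0.1  0.4] gap 60.1 gf 0.2 j [-0.11  0.45  2.09 -0.    0.61  1.54]
t 7.99 tcp [451.1 -37.7  67.3] F [ 0.7 -0.  -0.1] gap 59.8 gf 0.0 j [-0.11  0.45  2.09 -0.    0.61  1.54]
```

Run:
```python
from h import *
for x in(-75,-58,-46):
    print(env.line_to(L(x,0,68),v=30,guard=20 if x<-60 else 14));st()
env.sleep(.2);o=st();print(XH@(np.array(o['eef_pos'])-SEAT))
im,P=cloud('scene');X,Y,Z=P[...,0],P[...,1],P[...,2]
m=(X>440)&(X<640)&(Y>-110)&(Y<30)&(abs(Z-132.5)<5);qq=P[m][:,:2].astype(np.float32)
print('lid',m.sum(),cv2.minEnclosingCircle(qq))
```

```text
False
t 8.98 tcp [472.4 -39.3  67.7] F [-5.6  0.6 -0.7] gap 59.8 gf 2.4 j [-0.11  0.47  2.05 -0.    0.64  1.54]
False
t 9.7 tcp [491.  -40.8  68.2] F [-1.8  0.8 -1.3] gap 60.1 gf 0.8 j [-0.11  0.48  2.01 -0.    0.65  1.54]
True
t 9.97 tcp [492.1 -40.9  67.7] F [-0.1  0.2  0.5] gap 59.8 gf 0.0 j [-0.11  0.49  2.   -0.    0.66  1.54]
t 10.18 tcp [490.9 -40.7  67.1] F [-0.1  0.2  0.2] gap 59.9 gf 0.0 j [-0.11  0.49  2.   -0.    0.66  1.54]
-57.31085491556303
lid 92 ((528.8285522460938, -46.635311126708984), 60.27585220336914)
```

Run:
```python
from h import *
for k in range(2):
    print(env.line_to(L(-46,0,68),v=20,guard=22));o=st();print(XH@(np.array(o['eef_pos'])-SEAT))
```

```text
True
t 10.78 tcp [495.  -41.2  66.6] F [-1.4  0.5  1.4] gap 60.3 gf 0.9 j [-0.11  0.5   1.98 -0.    0.69  1.54]
-53.16176835879107
True
t 11.16 tcp [494.3 -41.4  66.5] F [-1.2 -0.2  2. ] gap 59.9 gf 1.2 j [-0.11  0.5   1.97 -0.    0.71  1.54]
-53.81917997119241
```

Run:
```python
from h import *
env.line_to(L(-125,0,68),v=200);env.line_to(L(-150,0,340),v=400)
out=[]
for cam in('top','scene'):
    im,P=cloud(cam);X,Y,Z=P[...,0],P[...,1],P[...,2]
    m=(X>440)&(X<640)&(Y>-110)&(Y<30)&(abs(Z-132.5)<4);qq=P[m][:,:2].astype(np.float32)
    c=cv2.minEnclosingCircle(qq);d=np.array(c[0])-SEAT[:2];print(cam,'lid',m.sum(),c,qq.mean(0),'local',d@XH[:2],d@YH[:2])
    f=im.astype(int)
    red=(Z>240)&(X>560)&(X<680)&(Y>50)&(Y<140)&(f[...,0]>f[...,1]+60);k=P[red];zt=k[:,2].max();print('cranktop',zt,k[k[:,2]>zt-6].mean(0),len(k))
    w=(X>540)&(X<690)&(Y>-20)&(Y<125)&(Z>220)&(Z<256)&(~red);k=P[w];print('wheel',len(k),np.percentile(k[:,2],[5,50,95]),cv2.minEnclosingCircle(k[:,:2].astype(np.float32)))
    out.append(cv2.resize(im[120:290,100:300],None,fx=2,fy=2,interpolation=3)[:,:,::-1])
cv2.imwrite('pics/p2.png',np.hstack(out))
st()
```

```text
top lid 1630 ((548.3106079101562, -44.18739318847656), 52.06966018676758) [548.02673 -44.49088] local 0.22240141881408565 1.1335381774821076
cranktop 294.6540678167752 [620.68310972  96.17242314 291.86623691] 83
wheel 1177 [243.85741647 248.03382574 252.06914171] ((604.565673828125, 67.96195220947266), 68.97859191894531)
scene lid 0 ((0.0, 0.0), 0.0) [nan nan] local -549.8648092931159 2.186664365039718<stdin>:7: RuntimeWarning: Mean of empty slice.
  ret = um.true_divide(
Traceback (most recent call last):
ValueError: zero-size array to reduction operation maximum which has no identity
```

```bash
cat >> h.py <<'E'
def K(a,z,r=205): return COL+r*(-np.cos(a)*XH+np.sin(a)*YH)+np.array([0,0,z])
E
python3 - <<'E'
from h import *
a=1.023
env.move_to(K(a,340,204),q(YAW+np.pi-a));st()
env.line_to(K(a,247,204),v=200,guard=15);env.command_gripper(20);o=st()
p=np.array(o['eef_pos'])-COL;print(np.hypot(*p[:2]))
r=205
for b in np.linspace(a,0.06,13)[1:]:
    env.line_to(K(b,247,r),q(YAW+np.pi-b),v=90)
    f=np.array(env.observe()['force']);
    if np.hypot(*f[:2])>25: print('F',b,f)
st()
print(env.line_to(K(-.03,247,r),q(YAW+np.pi),v=30,guard=15));o=st()
p=np.array(o['eef_pos'])-COL;print('a',np.arctan2(p@YH,-p@XH),np.hypot(*p[:2]))
E
```

```text
t 14.19 tcp [575.1 126.9 339.4] F [0.1 0.1 0.4] gap 60.4 gf 0.0 j [ 0.2   0.26  1.59 -0.    1.29 -0.27]
t 15.45 tcp [576.5 127.8 247.7] F [4.5 3.2 0.8] gap 25.4 gf 30.0 j [ 0.2   0.34  1.69  0.    1.11 -0.27]
203.99388487451697
t 19.45 tcp [465.6 -26.8 247.6] F [ 3.5 -4.2  6. ] gap 25.4 gf 30.0 j [-0.08  0.15  1.95 -0.    1.04 -1.51]
True
t 19.98 tcp [464.1 -39.6 247.6] F [-0.4  1.9  3.6] gap 25.9 gf 30.0 j [-0.11  0.15  1.95  0.    1.04 -1.6 ]
a -0.00420624892518831 204.08515113583937
```

The guard tripped at swing angle ≈ 0, so the arm is at its stop. I release and locate the crank.

Run:
```python
from h import *
env.command_gripper(60);p=np.array(env.observe()['eef_pos']);env.line_to([p[0],p[1],340],v=300)
env.line_to(L(-140,150,340),v=400);st()
for cam in('top','scene'):
    im,P=cloud(cam);X,Y,Z=P[...,0],P[...,1],P[...,2];f=im.astype(int)
    red=(Z>240)&(Z<300)&(X>480)&(X<620)&(Y>-120)&(Y<30)&(f[...,0]>f[...,1]+60);k=P[red]
    if len(k): zt=k[:,2].max();c=k[k[:,2]>zt-6].mean(0);print(cam,'cranktop',zt,c,len(k),(c-SEAT)@XH,(c-SEAT)@YH)
    kn=(Z>278)&(Z<292)&(X>430)&(X<495)&(Y>-80)&(Y<10);print('knob',P[kn].mean(0),(P[kn].mean(0)-SEAT)@YH)
    for t in env.tip_of(cam,'crank_mid')[:1]: print(t, at_z(cam,t['pixel'],270))
    cv2.imwrite('pics/s3%s.png'%cam,cv2.resize(im[120:290,130:330],None,fx=2.5,fy=2.5,interpolation=3)[:,:,::-1])
```

```text
t 21.7 tcp [419.2 115.7 338.6] F [ 0.2 -0.3 -0.2] gap 60.3 gf 0.0 j [ 0.24 -0.    1.9   0.    1.25 -1.24]
top cranktop 295.42442898244667 [514.03342741 -18.161297   292.36244983] 74 -35.990171926076926 24.39148988091809
knob [464.37786027 -38.6320817  282.76431833] 0.08978595688414703
{'pixel': [212.6, 211.9], 'p': 0.63} [518.59537253 -14.53406326 270.        ]
scene cranktop 295.45161820017444 [511.82864859 -18.56330371 292.47349136] 108 -38.15663591017015 23.81782372848536
knob [461.82602915 -39.21306029 283.29895699] -0.6895165488966644
{'pixel': [220.4, 202.3], 'p': 0.67} [522.08841153 -18.26734161 270.        ]
```

View pics/s3top.png

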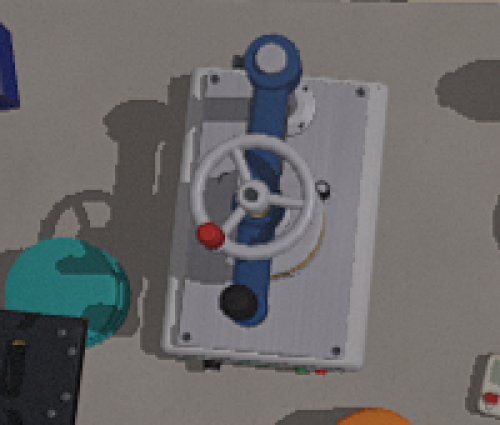

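```bash
cat > wind.py <<'E'
from h import *
import sys
PH0=.58;Z0=258.
def W(f): return L(-44.7*np.cos(f),44.7*np.sin(f),Z0-12*(f-PH0)/(2*np.pi))
def wind(f0,f1,lim=18,v=80):
    n=int(np.ceil((f1-f0)/(np.pi/10)))
    for i,f in enumerate(np.linspace(f0,f1,n+1)[1:]):
        g=env.line_to(W(f),v=v,guard=25)
        F=-np.array(env.observe()['force']);t=np.sin(f)*XH+np.cos(f)*YH
        rad=-np.cos(f)*XH+np.sin(f)*YH
        ft=F@t
        if i%5==0 or g or ft>lim: print('phi %.2f Ft %.1f Fr %.1f Fz %.1f'%(f,ft,F@rad,F[2]),g)
        if g or ft>lim or np.linalg.norm(F)>40: print('stop');return f
    return f
E
python3 - <<'E'
from wind import *
th=YAW+np.pi;p=W(PH0)
env.move_to(p+[0,0,85],q(th));env.command_gripper(45)
print(env.line_to(p,v=150,guard=10));env.command_gripper(10);st()
f=wind(PH0,PH0+np.pi);st()
E
```

```text
False
t 24.32 tcp [513.  -18.1 258.5] F [-0.6 -0.8  4. ] gap 18.0 gf 30.0 j [-0.06  0.21  1.84 -0.    1.09 -1.55]
phi 0.89 Ft -3.1 Fr 2.1 Fz -2.2 False
phi 2.46 Ft -2.4 Fr -0.5 Fz -6.1 False
t 27.57 tcp [583.6 -73.7 252.5] F [ 2.3 -4.8  5.7] gap 17.6 gf 30.0 j [-0.15  0.34  1.69 -0.    1.12 -1.64]
```

Run:
```python
from wind import *
f=wind(PH0+np.pi,15.2,v=90);print(f);st()
```

```text
phi 4.03 Ft -2.6 Fr -6.4 Fz -6.3 False
phi 5.58 Ft -3.0 Fr -0.2 Fz -10.2 False
phi 7.13 Ft -2.1 Fr 2.4 Fz -5.6 False
phi 8.69 Ft -3.4 Fr -1.2 Fz -5.9 False
phi 10.24 Ft -1.9 Fr -4.9 Fz -7.6 False
phi 11.79 Ft 8.8 Fr -2.5 Fz -6.9 False
phi 12.72 Ft 20.4 Fr 1.4 Fz -14.9 False
stop
12.718182195370765
t 36.27 tcp [503.8 -38.7 235.8] F [ -3.3 -20.2  14.9] gap 17.6 gf 30.0 j [-0.1   0.23  1.88 -0.01  1.03 -1.59]
```

Run:
```python
from h import *
for cam in('top','scene'):
    im,P=cloud(cam)
    cv2.imwrite('pics/w%s.png'%cam,cv2.resize(im[110:290,140:320],None,fx=3.2,fy=3.2,interpolation=3)[:,:,::-1])
    X,Y,Z=P[...,0],P[...,1],P[...,2];f=im.astype(int)
    b=(f[...,2]>f[...,0]+35)&(Z>198)&(Z<212)&(X>440)&(X<720)&(Y>-110)&(Y<20)
    k=P[b];print(cam,len(k),[ (k[(k[:,0]>a)&(k[:,0]<a+20)]-SEAT)@YH for a in()],cv2.minAreaRect(k[:,:2].astype(np.float32)))
st()
```

```text
top 128 [] ((659.3810424804688, -57.300392150878906), (60.26142120361328, 43.979530334472656), 12.750951766967773)
scene 0 [] ((0.0, 0.0), (0.0, 0.0), 0.0)
t 36.38 tcp [503.8 -38.8 235.8] F [ -2.6 -19.2  13.3] gap 17.5 gf 30.0 j [-0.1   0.23  1.88 -0.01  1.03 -1.59]
```

View pics/wscene.png

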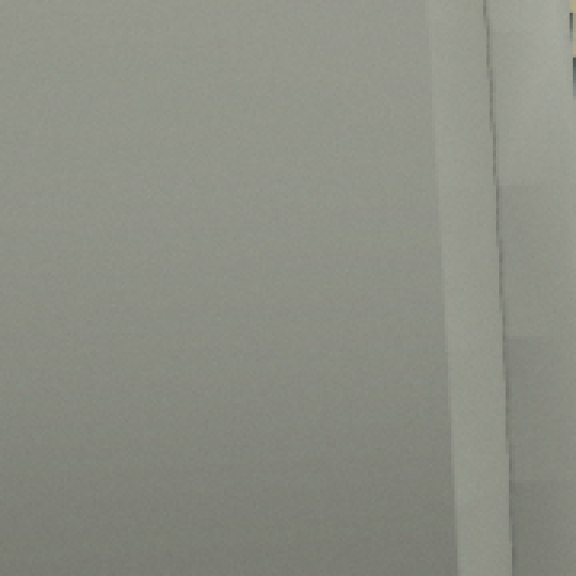

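That picture shows only the robot's own arm in front of the scene camera. I release, back off and look.

Run:
```python
from h import *
env.command_gripper(45);p=np.array(env.observe()['eef_pos']);env.line_to([p[0],p[1],320],v=300)
env.line_to(L(-140,170,330),v=400);st()
out=[]
for cam in('top','scene'):
    im,P=cloud(cam);X,Y,Z=P[...,0],P[...,1],P[...,2];f=im.astype(int)
    red=(Z>225)&(Z<300)&(X>480)&(X<620)&(Y>-120)&(Y<30)&(f[...,0]>f[...,1]+60);k=P[red]
    zt=k[:,2].max();c=k[k[:,2]>zt-6].mean(0);print(cam,'cranktop',zt,c,len(k),(c-SEAT)@XH,(c-SEAT)@YH)
    kn=(Z>278)&(Z<292)&(X>430)&(X<495)&(Y>-80)&(Y<30);print('knob',P[kn].mean(0),(P[kn].mean(0)-SEAT)@YH)
    for n in('clamp_pad','wheel_hub'): print(n,[(t['pixel'],t['p']) for t in env.tip_of(cam,n)[:2]])
    pp=L(0,0,0);print('exp pad@lid',proj(cam,pp+[0,0,132]),'hub',proj(cam,pp+[0,0,219]))
    out.append(cv2.resize(im[120:280,160:320],None,fx=2.5,fy=2.5,interpolation=3)[:,:,::-1])
    lid=(X>480)&(X<620)&(abs(Z-132.5)<4)&(Y>-110)&(Y<30);kk=P[lid][:,:2].astype(np.float32);print('lid',len(kk),cv2.minEnclosingCircle(kk) if len(kk) else '')
cv2.imwrite('pics/w4.png',np.hstack(out))
```

```text
t 38.07 tcp [420.5 135.4 328.6] F [-0.3  0.8 -0.6] gap 44.9 gf 0.0 j [ 0.28  0.02  1.89 -0.    1.23 -1.21]
top cranktop 277.2816126388913 [591.34867164 -60.12859378 274.9917539 ] 62 44.37802699612603 -11.38355157382442
knob [463.96546751 -38.38312198 282.83512605] 0.3056394095963162
clamp_pad [([237.2, 206.9], 0.57)]
wheel_hub [([229.9, 201.9], 0.92), ([240.0, 147.1], 0.24)]
exp pad@lid [235.77679033 206.87219058] hub [231.89187503 200.90601997]
lid 507 ((548.6407470703125, -44.48778533935547), 51.93731689453125)
scene cranktop 277.0025375260227 [589.68967932 -59.81893117 274.73121556] 95 42.69986005342371 -11.204939770507401
knob [461.81890349 -38.9944239  283.07644354] -0.47211224699528387
clamp_pad [([358.1, 195.5], 0.15)]
wheel_hub [([232.7, 200.0], 0.68)]
exp pad@lid [237.8262331  223.74350645] hub [234.44858659 203.70072273]
lid 532 ((548.545166015625, -44.76633071899414), 52.74253463745117)
```

View pics/w4.png

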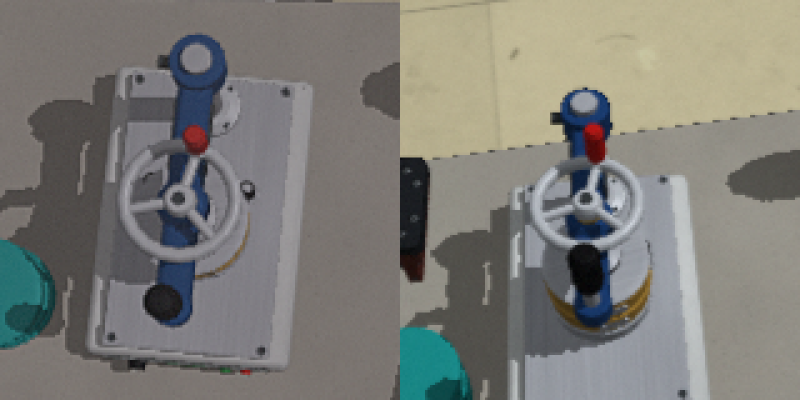

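The picture shows the crank at the back, crop (196,138) left and (595,143) right. It has sprung back about half a turn from φ = 12.7, because I wound hard against the solid stop and then let go under load. The arm (knob at crop (163,302)) and the nest are unmoved. I regrip, wind gently with fine force readings, and relieve the load before releasing.

Run:
```python
from wind import *
f=9.68;th=YAW+np.pi;p=W(f)
env.move_to(p+[0,0,85],q(th))
print(env.line_to(p,v=180,guard=12));env.command_gripper(10);st()
def ft(f):
    F=-np.array(env.observe()['force']);return F@(np.sin(f)*XH+np.cos(f)*YH),F@(-np.cos(f)*XH+np.sin(f)*YH),F[2]
while f<13.2:
    f+=.3 if f<10.4 else .16
    env.line_to(W(f),v=80 if f<10.4 else 40,guard=25)
    t=ft(f);pp=np.array(env.observe()['eef_pos'])-SEAT;fa=np.arctan2(pp@YH,-pp@XH)%(2*np.pi)
    print('%.2f act %.2f'%(f,fa+2*np.pi),np.round(t,1))
    if t[0]>9: break
st()
```

```text
False
t 40.55 tcp [590.6 -60.  241.2] F [-0.6 -0.8  3.8] gap 17.6 gf 30.0 j [-0.12  0.36  1.69  0.    1.1  -1.61]
9.98 act 9.99 [-2.   0.2 -6.7]
10.28 act 10.30 [-1.2 -0.5 -6.1]
10.58 act 10.59 [ 1.6 -2.  -7. ]
10.74 act 10.75 [ 1.3 -1.1 -7.2]
10.90 act 10.91 [ 2.  -1.6 -6.5]
11.06 act 11.07 [ 1.6 -2.1 -6.7]
11.22 act 11.21 [ 3.  -1.3 -6.7]
11.38 act 11.36 [ 5.5 -1.  -5.9]
11.54 act 11.50 [ 7.3 -1.8 -5.4]
11.70 act 11.65 [ 9.5 -2.1 -5.1]
t 43.94 tcp [517.5 -79.  237.6] F [ 5.3 -8.2  5.1] gap 17.3 gf 30.0 j [-0.17  0.25  1.84 -0.    1.04 -1.66]
```

Run:
```python
from wind import *
def ft(f):
    F=-np.array(env.observe()['force']);return F@(np.sin(f)*XH+np.cos(f)*YH),F@(-np.cos(f)*XH+np.sin(f)*YH),F[2]
f=11.70
while f>11.1:
    f-=.04;env.line_to(W(f),v=15)
    t=ft(f);pp=np.array(env.observe()['eef_pos'])-SEAT;fa=np.arctan2(pp@YH,-pp@XH)%(2*np.pi)
    print('%.2f act %.2f'%(f,fa+2*np.pi),np.round(t,1))
    if t[0]<0.8: break
env.sleep(.2);print(ft(f));st()
```

```text
11.66 act 11.62 [ 7.2 -2.  -5.2]
11.62 act 11.58 [ 7.6 -1.6 -5.7]
11.58 act 11.55 [ 7.4 -1.9 -5.1]
11.54 act 11.51 [ 5.5 -1.7 -7. ]
11.50 act 11.47 [ 5.9 -1.2 -5.9]
11.46 act 11.44 [ 5.4 -0.6 -6.5]
11.42 act 11.40 [ 5.2 -1.7 -5.8]
11.38 act 11.36 [ 4.1 -2.1 -6.5]
11.34 act 11.33 [ 2.6 -0.9 -7.5]
11.30 act 11.29 [ 3.8 -1.7 -7.8]
11.26 act 11.25 [ 2.4 -1.7 -6.9]
11.22 act 11.22 [ 3.1 -0.1 -8.3]
11.18 act 11.18 [ 1.3 -1.6 -7.7]
11.14 act 11.15 [ 1.7 -2.2 -7.8]
11.10 act 11.11 [ 1.  -1.2 -8.3]
11.06 act 11.07 [ 0.7 -2.2 -9. ]
(np.float64(0.6872279976086753), np.float64(-1.16255694193406), np.float64(-7.95419169965364))
t 48.41 tcp [541.  -90.3 238.5] F [ 0.5 -1.2  8. ] gap 17.5 gf 30.0 j [-0.19  0.29  1.79 -0.    1.06 -1.68]
```

Run:
```python
from wind import *
for f in(11.12,11.18,11.24): env.line_to(W(f),v=30)
env.sleep(.2);st()
env.command_gripper(38);p=np.array(env.observe()['eef_pos']);st();env.line_to([p[0],p[1],330],v=250)
env.line_to(L(-140,170,335),v=400);st()
for cam in('top','scene'):
    im,P=cloud(cam);X,Y,Z=P[...,0],P[...,1],P[...,2];ff=im.astype(int)
    red=(Z>225)&(Z<300)&(X>480)&(X<620)&(Y>-120)&(Y<30)&(ff[...,0]>ff[...,1]+60);k=P[red]
    zt=k[:,2].max();c=k[k[:,2]>zt-6].mean(0)-SEAT;print(cam,'cranktop',zt,c[2],c@XH,c@YH,'phi',np.arctan2(c@YH,-c@XH)%(2*np.pi)+2*np.pi)
    kn=(Z>278)&(Z<292)&(X>430)&(X<495)&(Y>-80)&(Y<30);print('knob',(P[kn].mean(0)-SEAT)@YH)
    lid=(X>480)&(X<620)&(abs(Z-132.5)<4)&(Y>-110)&(Y<30);kk=P[lid][:,:2].astype(np.float32);print('lid',len(kk),cv2.minEnclosingCircle(kk) if len(kk) else '')
```

```text
t 49.36 tcp [534.3 -88.8 238.3] F [ 4.7 -2.6  5.6] gap 17.5 gf 30.0 j [-0.19  0.28  1.8  -0.    1.06 -1.68]
t 49.89 tcp [533.5 -87.6 237.3] F [0.4 0.1 0.2] gap 38.0 gf 0.0 j [-0.18  0.28  1.8  -0.    1.06 -1.68]
t 51.18 tcp [421.4 134.9 334.1] F [ 1.3  0.4 -0.4] gap 38.0 gf 0.0 j [ 0.28  0.02  1.89 -0.    1.24 -1.21]
top cranktop 275.237224250712 272.0334156645797 -1.3832866632573921 -45.24348999252565 phi 11.02613903576168
knob 0.5558219883601714
lid 454 ((548.2579956054688, -44.284576416015625), 51.67710494995117)
scene cranktop 275.56648839993295 272.58407056293015 -2.690711891313165 -45.70424743942497 phi 11.054378662945487
knob 0.0359929544065416
lid 521 ((548.2255249023438, -45.2870979309082), 52.02469253540039)
```

The crank rests at a total angle of about 17.3 rad, which puts the spindle near 33.1 mm: the pad is on its solid stop. The arm is at 0, the nest is at its seat, and the gripper is clear.

```bash
python3 -c "
from h import *
print(env.close_job())"
```

```text
the job is handed in; nothing more can be done
None
```

The job is handed in at about 51 s: the nest stands against both pegs, the clamp arm is at its stop over it, and the handwheel is wound tight. On the first tightening the wheel sprang back about half a turn when I let go, so I wound it down again; the last pictures put the pad about 3 mm into the lid.

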